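# Set the batch number and stamp the bulb tag

## Robot

A 6-joint arm with a two-finger parallel gripper is mounted at the origin on the work surface. World frame = base frame: x ahead of the robot, y to its left, z up, the work surface at z = 0. Lengths are in m, angles in rad, forces in N, time in s.
With the tool pointing down it reaches from about 0.3 to 0.875 m from the base axis. Payload 6.4 kg.
Tool frame: the origin (TCP) lies between the finger pads; the fingertips stand 14 mm ahead of it and the grasp point (between the pads) lies 5 mm behind it; z points along the fingers, x is the direction in which the jaws open and shut, and the axes are right-handed (so a half turn about z gives the same grasp; the last joint's range is limited). The gripper opens to 85 mm and grips with 20 to 120 N. Pads are 22 mm wide; open, the fingers measure 114 mm over their backs; the gripper's body (76 mm by 85 mm) begins 54 mm behind the grasp point. The pads swing forward as they close: fully open they stand 13 mm farther back than shut.
Start: joints at [-1.461, 0.181, 1.607, -0, 1.354, -0.206], TCP at [0.179, -0.547, 0.245] pointing down, gripper open.
Joint ranges: [-2.99, 2.99], [-0.89, 2.07], [0.3, 2.58], [-1.14, 4.28], [0, 2.63], [-3.12, 3.12]. Speed limits (rad/s): [2.57, 2.57, 3.01, 3.14, 3.14, 3.14].

## Interface

Orientations are given as a unit quaternion [w, x, y, z].
In Python, from station import r, vision, job gives the robot as it stands.
- The arm moves only by the tool move_arm, never from a script. Its argument "targets" is a list of rows, each a list of 3 entries, a list of its own where there are three numbers: the finger opening in cm, from 0 to 8.54, then the shift along the world's x, y, z in cm, then the turn about the world's z in degrees. A call has exactly 5 rows; each row shifts and turns the commanded pose from where the row before left it; what a row does not reach is not made up. A row lasts 1/12 s, in which the tool goes at most 41.7 mm and 7.16 degrees, less where a joint would pass 70% of its speed; a pose out of reach is approached as far as the arm can. A call is refused whole if a number of a shift passes 4.17 or a number of a turn 7.16, either way. A call with a gripper value outside its range is refused whole. The fingers move at their own pace and stop on an object; the grip force is fixed at half the most. Time passes only in rows, so rows that do not move let the fingers close, or fill a call up. It gives the time, the measured TCP pose, the force and the opening at its end, in the units of the state.
- r.observe(): the state, without advancing time (a new reading comes with each control period).
- vision.capture(name): name is "scene" or "top"; returns the picture (480x640x3 uint8, blue, green, red); there is no depth.
- vision.camera_model(name): a dict with "fx", "fy", "cx", "cy" (pixels), "dist" ([k1, k2, p1, p2, k3] as OpenCV has them; the pictures are not rectified), "rvec" (rotation vector, rad) and "tvec" (3), from world to camera coordinates, as OpenCV has them. Camera axes: x right, y down, z forward; pixel columns grow to the right and rows downward; lengths in m; the calibration is good to about 2 mm. A picture is of the moment at which its call begins. camera_model takes no time and is no camera call.
- job.job_done(): hands the job in, once; it reports no verdict.
The state is a dict: "clock": time; "q": joint angles; "qd": joint speeds; "joint_torque": joint torques, N m; "tool_pos": TCP position; "ee_rot": TCP orientation; "wrist_force": force on the tool from outside, world axes, zero at the start; "moment": the same for the moment, N m; "finger_gap": opening from 0.0 (shut) to 1.0 (fully open).
Only numpy, scipy, OpenCV 4.12 (cv2) and the standard library are available. Lean on these libraries where they do the work, as an engineer would, in place of code of your own. Each camera call takes 0.05 s, during which the arm holds its last target. There are 200 camera calls.

## Task

Turn the spoked wheel of the numbering stamp until the whole numeral 5 shows in the small window on top. Then pick up the mallet and knock the sprung striker pin fully down with it, never with the hand, so that the tag is marked with 5 and no other number. Stand the mallet back on its head where you found it, with the 5 still showing, and leave the lantern, bulb box, dish and screwdriver as they are.

Things in the scene. Friction and masses are not known exactly. Their poses are not given: they have to be found in the camera images.
- stamp: Grey numbering stamp, fixed. Origin: centre of its base at shelf height; x away from the robot at yaw 0, y left, z up. Base plate x -95 to 95, y -105 to 110, 12 mm high. Drum housing x -61 to 61, y -32 to 32, 156 mm high, window on top. Spoked wheel beside it at y -85. Striker post and arm y 55 to 99, x -25 to 85, 120 mm high (collar 123); the pin stands out of the arm at x 0, y 77.
- window (a point): Centre of the window in the top of the stamp's housing: 40 mm along stamp x, 30 mm along y. The drum below (100 mm across, level axis along y) carries the numerals 0 to 7, black bars on white, 26 mm tall, 18 mm wide, upright as read from the robot's side.
- wheel_axis (a point): Centre of the spoked wheel on its level axis (along stamp y), 96 mm high, at stamp x 0, y -85. Hub 48 mm across, 20 wide; 8 round steel spokes 10 mm thick, 45 degrees apart in one upright plane, round ends 80 mm from the axis. Housing 53 mm to one side, the other side free. Wheel and drum turn as one; push or pinch a spoke from above. Friction 0.15 N m holds it where left.
- drum (a joint): Turn of wheel and drum, rad, 0 to 5.6, a stop at either end. Numeral n stands square in the window at n x 0.785 (5 at 3.927). It grows as the wheel's top moves towards stamp +x. At 0 one spoke points straight up; spokes stand at joint + k x 0.785 from upright, counted towards +x. Starts below 2.8.
- pin: Sprung striker pin, steel cap 32 mm across and 12 mm thick. Origin: centre of the cap's flat top, 155 mm above the shelf at rest, 14 mm lower when fully down. It goes straight down against a spring (3 N at first, 8 N at the bottom) and springs back up when let go.
- mallet: Mallet, 0.32 kg: black rubber head, an upright cylinder 52 mm across and 80 mm high, standing on its face on the shelf, with a level wooden handle. Origin: centre of the head's underside. The handle points along the mallet's own -x at 40 mm height (its mid line), 22 mm wide, 26 mm high, reaching to 155 mm from the head's axis.
- lantern: Bystander: red press-button lantern, 88 mm across, 160 mm high, wire handle up to 209 mm. Origin: centre of its underside. Loose.
- bulb_box: Bystander: closed flip-top plastic bulb box, 94 (x) x 124 (y) mm, 104 mm high. Origin: centre of its underside. Loose.
- dish: Bystander: white ceramic dish, 116 mm across, 30 mm high. Origin: centre of its underside. Loose.
- screwdriver: Bystander: blue screwdriver, 170 mm long, about 30 mm thick, lying along its own x on the shelf. Loose.
Not all that is in view belongs to the job. Of the things that look like the mallet, the smaller one is meant.

How it is judged:
On the way, in this order (a step that is already met when the one before it is completed fails the run):
1. the whole numeral 5 shows in the window (value of joint drum between 3.777 and 4.077 rad), for 0.3 s.
2. the pin is knocked fully down with the mallet while 5 shows (all of step 1 and z of pin in the frame of stamp below 0.1435 m and contact force between mallet and pin above 0.5 N), for 0.04 s.
At the end, for the whole second after the job is handed in: The drum is within 0.15 rad of 5 (3.927); the pin is up again (within 3 mm); the mallet stands on its head, released, at rest, within 50 mm of where it was found (tilt under 0.15 rad); lantern, bulb box, dish and screwdriver are within 30 mm of their starts (all of step 1 and z of pin in the frame of stamp above 0.152 m and distance of mallet from where it was at the start of the episode below 0.05 m and angle between mallet's own z axis and vertical below 0.15 rad and linear speed of mallet below 0.02 m/s and contact force between the fingers and mallet below 0.1 N and distance of each of lantern, bulb_box, dish, screwdriver from where it was at the start of the episode below 0.03 m); the robot touches nothing.
It fails at once if the pin is driven down while the drum does not show the whole 5 (z of pin in the frame of stamp below 0.147 m and not (value of joint drum between 3.777 and 4.077 rad)).
It fails at once if the pin is pushed by the hand instead of the mallet (z of pin in the frame of stamp below 0.15 m and contact force between any of the fingers, the arm and pin above 0.5 N).
It fails at once if the lantern, bulb box, dish or screwdriver is displaced by more than 30 mm (distance of any of lantern, bulb_box, dish, screwdriver from where it was at the start of the episode above 0.03 m).
It fails at once if the lantern or bulb box is tipped over (angle between any of lantern, bulb_box's own z axis and vertical above 0.5 rad).
It also fails if it takes over 72 s, if anything falls off the work surface, if the arm or the gripper's body presses on something with over 40 N, if the wrist force passes 120 N, or if a joint passes its speed limit or range.

## Working session

There is one attempt and no reset: what is moved stays moved. The work goes in short steps, Python scripts to look and compute and a tool call to move; the robot and the scene stay as the last step left them, time stands still between calls to the robot, and variables do not carry over. Pictures are saved under pics/ and viewed, about 8 in all and at most 12, crops included, and the job is handed in when it is done.

Besides the shell and the picture viewer there is one more tool, called after "Emit:" by a JSON object that holds its "name" and its "arguments". move_arm: Moves the arm, as the interface text tells. Its arguments: {"type":"object","properties":{"targets":{"type":"array"}},"required":["targets"]}

```bash
mkdir -p pics
python3 - <<'E'
from station import r,vision
import cv2
for n in("scene","top"):
    cv2.imwrite(f"pics/{n}0.png",vision.capture(n)); m=vision.camera_model(n); print(n,m)
s=r.observe();print(s["clock"],s["tool_pos"],s["ee_rot"],s["finger_gap"])
E
```

```text
scene {'fx': 511.7757462804827, 'fy': 511.7757462804827, 'cx': 315.0108347624588, 'cy': 235.7413072335731, 'dist': array([-0.0254751,  0.       ,  0.       ,  0.       ,  0.       ]), 'rvec': array([ 2.25213568,  1.19804164, -0.41233387]), 'tvec': array([-0.35518857, -0.2148147 ,  1.70342902])}
top {'fx': 448.3995208759945, 'fy': 448.3995208759945, 'cx': 315.12432374092236, 'cy': 243.41399457418711, 'dist': array([0.03751475, 0.        , 0.        , 0.        , 0.        ]), 'rvec': array([ 2.21834698, -2.18399356,  0.03606263]), 'tvec': array([0.09156103, 0.51401725, 1.13140155])}
0.1 [ 0.17854854 -0.54609024  0.24447995] [-5.72854686e-04  8.09493050e-01 -5.87128949e-01 -5.21203770e-04] 0.998588547123343
```

View pics/scene0.png

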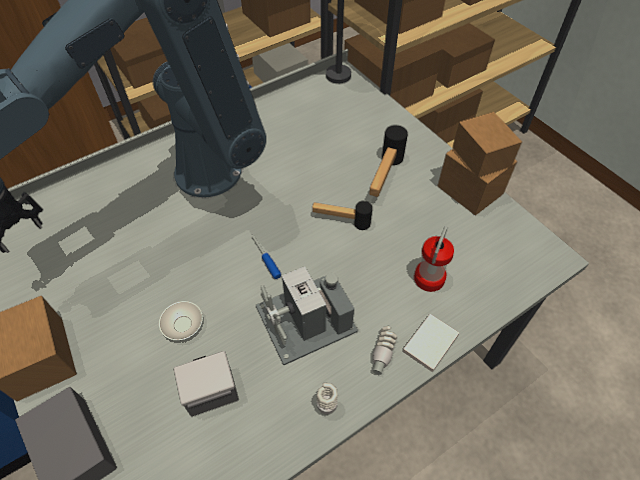

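View pics/top0.png

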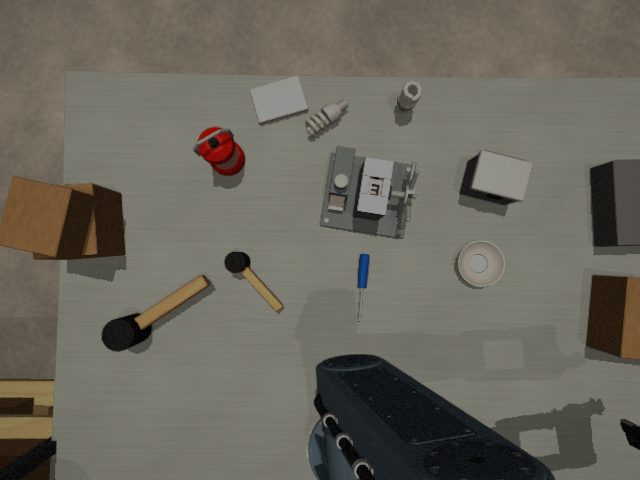

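The scene and top pictures show the stamp at top (370,190), with the wheel on its right at (410,190) and the pin cap at (341,181). Mallet candidates in the top picture are the small one, head (237,262), and the big one, head (122,332). I choose the small one. The screwdriver is at (363,285), the dish at (480,264), the box at (500,177) and the lantern at (220,150). Next I check this in one close crop.

```bash
cat > h.py <<'E'
import numpy as np,cv2
from station import r,vision
def cam(n):
    m=vision.camera_model(n);K=np.array([[m["fx"],0,m["cx"]],[0,m["fy"],m["cy"]],[0,0,1]])
    R=cv2.Rodrigues(m["rvec"])[0];return K,m["dist"],R,m["tvec"],m["rvec"]
def ray(n,px):
    K,d,R,t,_=cam(n);u=cv2.undistortPoints(np.array([[px]],float),K,d)[0,0]
    return -R.T@t,R.T@np.array([u[0],u[1],1])
def onz(n,px,z):
    c,v=ray(n,px);return c+v*(z-c[2])/v[2]
def proj(n,P):
    K,d,R,t,rv=cam(n);return cv2.projectPoints(np.array(P,float).reshape(-1,1,3),rv,t,K,d)[0][:,0]
E
python3 - <<'E'
from h import *
t=cv2.imread("pics/top0.png");s=cv2.imread("pics/scene0.png")
a=cv2.resize(t[135:245,310:430],None,fx=5,fy=5,interpolation=cv2.INTER_CUBIC)[:, :600]
b=cv2.resize(s[255:365,245:365],None,fx=4,fy=4,interpolation=cv2.INTER_CUBIC)
cv2.imwrite("pics/c1.png",a);
c=cv2.resize(t[240:320,215:295],None,fx=4,fy=4,interpolation=cv2.INTER_CUBIC)
o=np.zeros((600,800,3),np.uint8);o[:480*550//600,:480]=cv2.resize(a,(480,440));o[:320,480:800]=c
o2=cv2.resize(b,(306,280));o[320:600,480:786]=o2
cv2.imwrite("pics/c2.png",o)
hsv=cv2.cvtColor(t,cv2.COLOR_BGR2HSV)
# mallet: dark head, wooden handle
roi=np.zeros(t.shape[:2],np.uint8);roi[240:320,215:295]=1
for nm,m in(("head",hsv[...,2]<50),("handle",(hsv[...,1]>90)&(hsv[...,2]>90))):
    mk=(m&(roi>0)).astype(np.uint8);cs=cv2.findContours(mk,0,2)[0];k=max(cs,key=cv2.contourArea)
    print(nm,cv2.contourArea(k),cv2.minAreaRect(k),cv2.minEnclosingCircle(k), np.int32(cv2.boxPoints(cv2.minAreaRect(k))).tolist())
E
```

```text
head 385.0 ((237.0, 262.0), (20.0, 24.0), 90.0) ((237.1458282470703, 262.0), 12.510951042175293) [[225, 252], [249, 252], [249, 272], [225, 272]]
handle 428.0 ((261.49725341796875, 289.052490234375), (52.92254638671875, 8.993860244750977), 48.012786865234375) ((261.0, 289.5), 26.575464248657227) [[240, 272], [247, 266], [282, 305], [275, 311]]
```

View pics/c2.png

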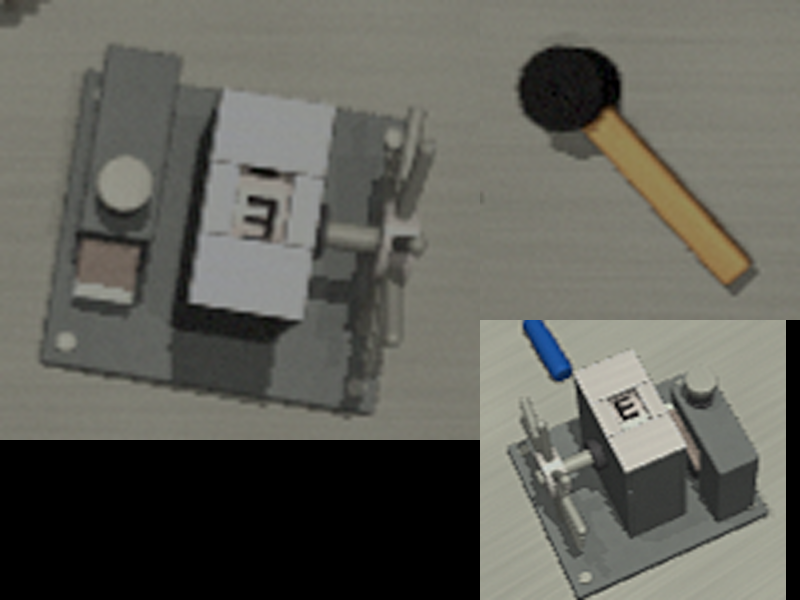

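The crop shows the small mallet with its handle pointing down-right, the stamp with the pin cap at top (341.2,181.5), and a three-barred numeral in the window at (376,187). Next I compute the poses and enlarge the window and wheel.

Run:
```python
from h import *
bl,br,tl=[onz("top",p,.012) for p in((320.5,225.8),(403.8,238.3),(332,152.5))]
print("corners",bl,br,tl,np.linalg.norm(bl-br),np.linalg.norm(bl-tl))
v=bl-br;yaw=np.arctan2(-v[0],v[1]);v2=tl-bl;print("yaw",np.degrees(yaw),np.degrees(np.arctan2(v2[1],v2[0])))
cap=onz("top",(341.2,181.5),.155);capS=onz("scene",(245+(698-480)/306*120,255+(382-320)/280*110),.155);print("cap",cap,capS)
for n in("scene","top"):print(n,ray(n,(300,300))[0])
h=onz("top",(237,262),.078);e=onz("top",(278.5,308),.053);f=onz("top",(243.5,269),.053)
print("head~",h,onz("top",(235.5,261.5),.08),"handle",f,e,"dir",np.degrees(np.arctan2(*(e-f)[[1,0]])))
s=cv2.imread("pics/scene0.png");t=cv2.imread("pics/top0.png")
a=cv2.resize(s[280:350,250:300],None,fx=8,fy=8,interpolation=cv2.INTER_CUBIC)
b=cv2.resize(t[168:208,360:390],None,fx=12,fy=12,interpolation=cv2.INTER_CUBIC)
o=np.zeros((560,760,3),np.uint8);o[:,:400]=a;o[:480,400:760]=b;cv2.imwrite("pics/c3.png",o)
```

```text
corners [0.55745273 0.0865988  0.012     ] [ 0.52889814 -0.12496357  0.012     ] [0.74537433 0.06011542 0.012     ] 0.21348068403718756 0.18977854610115946
yaw -7.6867637697260465 -8.021743006456598
cap [0.64619423 0.04304996 0.155     ] [0.6531901  0.03890157 0.155     ]
scene [ 1.1954212  -0.3541628   1.23268471]
top [0.47099585 0.09505442 1.14969309]
head~ [0.46275243 0.2850335  0.078     ] [0.46390345 0.28827258 0.08      ] handle [0.44573406 0.27323846 0.053     ] [0.35234541 0.18602636 0.053     ] dir -136.95875415727133
```

View pics/c3.png

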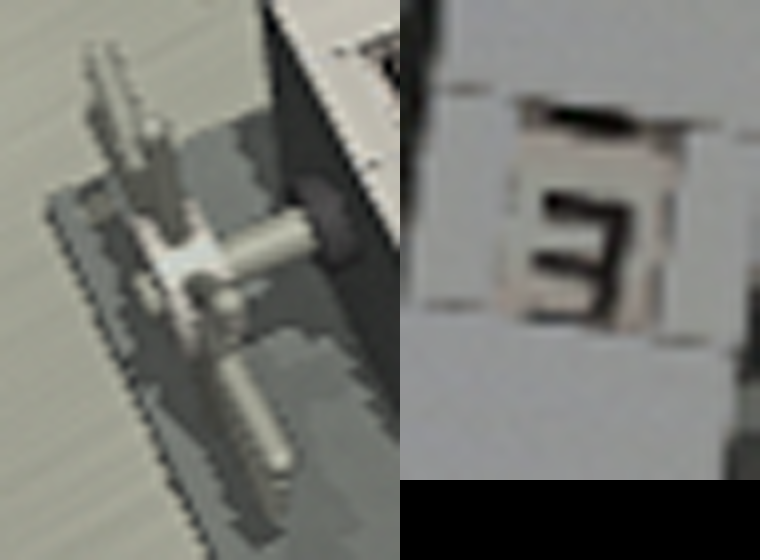

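Run:
```python
from h import *
yaw=np.radians(-7.8);X=np.array([np.cos(yaw),np.sin(yaw),0]);Y=np.array([-X[1],X[0],0]);O=np.array([.6365,-.0346,0])
W=O-.085*Y+[0,0,.096]
print("W",W,"win",O)
def onp(n,px):
    c,v=ray(n,px);P=c+v*((W-c)@Y)/(v@Y);d=P-W;return np.hypot(d@X,d[2]),np.arctan2(d@X,d[2])
for p in((95,50),(150,125),(230,300),(280,460),(150,290),(175,340)):
    print("S",p,onp("scene",(250+p[0]/8,280+p[1]/8)))
for p in((415,110),(394,135),(390,340),(360,385),(415,240)):
    q=(310+p[0]/4,135+p[1]/4)
    print("T",p,onp("top",q))
for j in np.arange(2.0,2.4,.05):
    pass
# numeral/window in top: drum top z = .096+.05
f=lambda p,z:(onz("top",(360+p[0]/12,168+p[1]/12),z)-O)
for nm,p,z in(("wintop",(600,105),.156),("winbot",(575,320),.156),("3top",(590,200),.145),("3bot",(575,318),.145),("2bot",(600,122),.14)):
    print(nm,f((p[0]-400,p[1]),z)@X,f((p[0]-400,p[1]),z)@Y)
for k in range(8):
  for j in (2.19,):
    a=j+k*np.pi/4;P=W+.08*(np.sin(a)*X+np.array([0,0,np.cos(a)]));print(k,np.round(a%6.283,2),(proj("scene",P)[0]-[250,280])*8,(proj("top",P)[0]-[310,135])*4)
```

```text
W [ 0.62496418 -0.11881357  0.096     ] win [ 0.6365 -0.0346  0.    ]
S (95, 50) (np.float64(0.07872878720889372), np.float64(-0.6676438255544525))
S (150, 125) (np.float64(0.09426240429985629), np.float64(0.016328274380392273))
S (230, 300) (np.float64(0.10027727196775142), np.float64(0.6168110015173638))
S (280, 460) (np.float64(0.09041945105138338), np.float64(1.2467145847109389))
S (150, 290) (np.float64(0.07636494540329546), np.float64(-2.682574080314074))
S (175, 340) (np.float64(0.06792227799107534), np.float64(-2.9564307702700057))
T (415, 110) (np.float64(0.07891650189368754), np.float64(1.5226290565732445))
T (394, 135) (np.float64(0.09322483942225163), np.float64(2.190645569334126))
T (390, 340) (np.float64(0.0685071698835714), np.float64(-1.0869072377341082))
T (360, 385) (np.float64(0.09261026512039272), np.float64(-2.059632694701847))
T (415, 240) (np.float64(0.062171202196295385), np.float64(-0.11566288153796926))
wintop 0.02118128799949174 0.0018806968801643952
winbot -0.019084151459877886 0.0005463416735069223
3top 0.0054583367064158774 -6.354604171102495e-05
3bot -0.01691358150126169 -0.0005654726961781217
2bot 0.02126398372120542 -0.0002710638097066679
0 2.19 [267.4717353  511.15472727] [394.0169973  149.61896379]
1 2.98 [209.03315421 421.2088984 ] [371.48262472 240.36789846]
2 3.76 [134.31794595 254.6834917 ] [361.77981044 331.33481333]
3 4.55 [81.57925032 98.3124956 ] [370.16543622 377.00705878]
4 5.33 [79.58528139 34.99533306] [394.09450452 345.6119073 ]
5 6.12 [135.05714454 112.23006232] [420.21128339 246.41278884]
6 0.62 [218.11159511 294.91956344] [430.50309549 143.55001628]
7 1.4 [273.80482248 463.98995233] [418.53810748 106.35338482]
```

Poses from the pictures:

| Item | Value |
|---|---|
| Stamp origin | (0.6365, -0.0346), yaw -7.8° (edge lengths 213 and 190 mm, matching the 215 and 190 given) |
| Drum | about 2.2 rad, numeral 3 slightly low |
| Spokes from upright | about -0.93, -0.15 and +0.64 rad |

I plan to pinch the spoke at -0.93 (jaws along stamp y) and swing it about +1.72 rad.

Emit:
{"name": "move_arm", "arguments": {"targets": [[4.5, [2.63, 2.9, 0], -6.5], [4.5, [2.63, 2.9, 0], -6.5], [4.5, [2.63, 2.9, 0], -6.5], [4.5, [2.63, 2.9, 0], -6.4], [4.5, [2.63, 2.9, 0], 0]]}}

```text
clock: 0.52
tool_pos: [0.3108, -0.3999, 0.2449]
ee_rot: [0.0, -0.655, 0.756, 0.0]
wrist_force: [0.2, -0.3, 0.0]
finger_gap: 0.523
```

Emit:
{"name": "move_arm", "arguments": {"targets": [[4.5, [2.63, 2.9, 0], 0], [4.5, [2.63, 2.9, 0], 0], [4.5, [2.63, 2.9, 0], 0], [4.5, [2.63, 2.9, 0], 0], [4.5, [2.63, 2.9, 0], 0]]}}

```text
clock: 0.93
tool_pos: [0.4424, -0.2547, 0.2451]
ee_rot: [-0.0, -0.657, 0.754, 0.0]
wrist_force: [1.0, -1.0, 0.7]
finger_gap: 0.531
```

Emit:
{"name": "move_arm", "arguments": {"targets": [[4.5, [2.63, 2.9, 0], 0], [4.5, [2.63, 2.9, 0], 0], [4.5, [2.63, 2.9, 0], 0], [4.5, [2.63, 2.9, 0], 0], [4.5, [2.63, 2.9, 0], 0]]}}

```text
clock: 1.35
tool_pos: [0.5739, -0.1097, 0.2449]
ee_rot: [-0.0, -0.657, 0.754, 0.0]
wrist_force: [0.1, -1.3, 0.3]
finger_gap: 0.531
```

Emit:
{"name": "move_arm", "arguments": {"targets": [[4.5, [0, 0, 0], 0], [4.5, [0, 0, 0], 0], [4.5, [0, 0, 0], 0], [4.5, [0, 0, 0], 0], [4.5, [0, 0, 0], 0]]}}

```text
clock: 1.77
tool_pos: [0.5724, -0.1127, 0.2452]
ee_rot: [-0.0, -0.657, 0.754, 0.0]
wrist_force: [0.2, -0.8, 0.9]
finger_gap: 0.528
```

Emit:
{"name": "move_arm", "arguments": {"targets": [[4.5, [0.05, 0.05, -3.5], 0], [4.5, [0.05, 0.05, -3.5], 0], [4.5, [0, 0, -2.5], 0], [4.5, [0, 0, -2.0], 0], [4.5, [0, 0, 0], 0]]}}

```text
clock: 2.18
tool_pos: [0.5704, -0.1105, 0.1256]
ee_rot: [-0.002, -0.657, 0.754, 0.004]
wrist_force: [-1.3, 0.0, -0.8]
finger_gap: 0.524
```

Emit:
{"name": "move_arm", "arguments": {"targets": [[0.5, [0, 0, 0], 0], [0.5, [0, 0, 0], 0], [0.5, [0, 0, 0], 0], [0.5, [0, 0, 0], 0], [0.5, [0, 0, 0], 0]]}}

```text
clock: 2.6
tool_pos: [0.5754, -0.1082, 0.1323]
ee_rot: [0.003, -0.657, 0.754, 0.0]
wrist_force: [2.3, 10.8, -0.3]
finger_gap: 0.094
```

Run:
```python
from h import *
s=vision.capture("scene");t=vision.capture("top")
a=cv2.resize(s[230:350,220:360],(560,480));b=cv2.resize(t[160:215,355:385],(240,440),interpolation=cv2.INTER_CUBIC)
o=np.zeros((480,800,3),np.uint8);o[:,:560]=a;o[:440,560:]=b;cv2.imwrite("pics/d1.png",o)
```

```text
(no output)
```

View pics/d1.png

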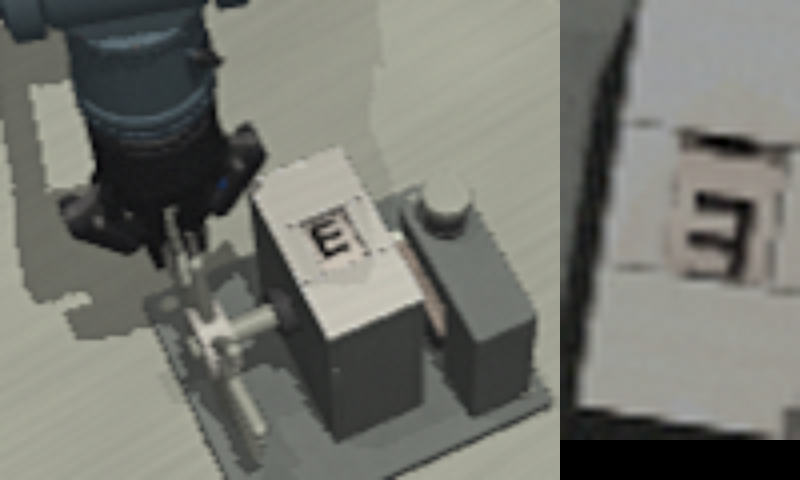

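The pads hold the lower-left spoke (gap about 8 mm, picture about (185,235)) and the numeral has not moved. Now I swing along the arc.

Emit:
{"name": "move_arm", "arguments": {"targets": [[0.5, [0.36, -0.05, 0.43], 0], [0.5, [0.37, -0.05, 0.4], 0], [0.5, [0.43, -0.06, 0.36], 0], [0.5, [0.44, -0.06, 0.34], 0], [0.5, [0.48, -0.06, 0.28], 0]]}}

```text
clock: 3.12
tool_pos: [0.5941, -0.1108, 0.1473]
ee_rot: [0.001, -0.657, 0.753, 0.002]
wrist_force: [2.4, 7.1, -14.1]
finger_gap: 0.089
```

Emit:
{"name": "move_arm", "arguments": {"targets": [[0.5, [0.49, -0.07, 0.25], 0], [0.5, [0.51, -0.07, 0.2], 0], [0.5, [0.53, -0.07, 0.16], 0], [0.5, [0.55, -0.08, 0.11], 0], [0.5, [0.55, -0.07, 0.06], 0]]}}

```text
clock: 3.53
tool_pos: [0.6206, -0.115, 0.1552]
ee_rot: [0.0, -0.658, 0.753, 0.002]
wrist_force: [3.1, 2.4, -1.1]
finger_gap: 0.059
```

Run:
```python
from h import *
s=vision.capture("scene");t=vision.capture("top")
a=cv2.resize(s[230:350,220:360],(560,480));b=cv2.resize(t[160:215,355:385],(240,440),interpolation=cv2.INTER_CUBIC)
o=np.zeros((480,800,3),np.uint8);o[:,:560]=a;o[:440,560:]=b;cv2.imwrite("pics/d2.png",o)
```

```text
(no output)
```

View pics/d2.png

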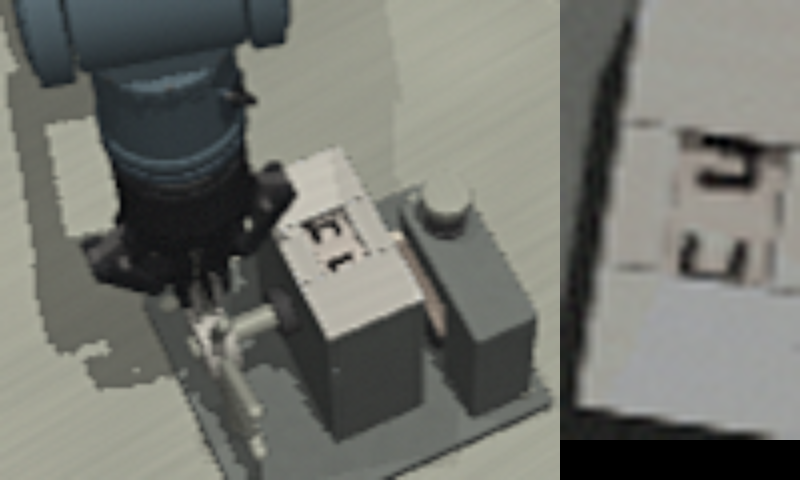

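The gap has fallen to the commanded 5 mm, so the spoke slipped out of the pads. The window at (720,200) now shows two half numerals, so the wheel did turn part of the way. I open, lift and measure again.

Emit:
{"name": "move_arm", "arguments": {"targets": [[4.5, [0, 0, 0], 0], [4.5, [0, 0, 0], 0], [4.5, [0, 0, 1], 0], [4.5, [0, 0, 3], 0], [4.5, [0, 0, 3], 0]]}}

```text
clock: 4.05
tool_pos: [0.62, -0.117, 0.2266]
ee_rot: [-0.001, -0.657, 0.754, 0.001]
wrist_force: [0.0, -0.2, 0.0]
finger_gap: 0.526
```

Emit:
{"name": "move_arm", "arguments": {"targets": [[4.5, [-3, 0, 2], 0], [4.5, [-4, 0, 0], 0], [4.5, [-4, 0, 0], 0], [4.5, [-4, 0, 0], 0], [4.5, [0, 0, 0], 0]]}}

```text
clock: 4.47
tool_pos: [0.4643, -0.1154, 0.2454]
ee_rot: [-0.002, -0.657, 0.754, 0.002]
wrist_force: [0.7, 0.1, -0.4]
finger_gap: 0.526
```

```bash
cat >> h.py <<'E'
yaw=np.radians(-7.8);X=np.array([np.cos(yaw),np.sin(yaw),0]);Y=np.array([-X[1],X[0],0]);O=np.array([.6365,-.0346,0])
W=O-.085*Y+[0,0,.096]
def onp(n,px):
    c,v=ray(n,px);P=c+v*((W-c)@Y)/(v@Y);d=P-W;return np.hypot(d@X,d[2]),np.arctan2(d@X,d[2])
def window(img,n="top"):
    g=cv2.cvtColor(img,6)
    for x in np.arange(.024,-.0245,-.002):
        z=.096+np.sqrt(.05**2-x*x) if n else .156
        pts=proj(n,[O+x*X+y*Y+[0,0,z] for y in np.arange(.018,-.019,-.0015)])
        v=cv2.remap(g,pts[:,0].astype(np.float32),pts[:,1].astype(np.float32),1).ravel()
        print("%6.1f "%(x*1e3)+"".join("#" if a<70 else "+" if a<110 else "." for a in v))
E
python3 - <<'E'
from h import *
s=vision.capture("scene");t=vision.capture("top");cv2.imwrite("pics/s3.png",s);cv2.imwrite("pics/t3.png",t)
window(t)
a=cv2.resize(s[270:350,245:315],None,fx=6,fy=6,interpolation=cv2.INTER_CUBIC);b=cv2.resize(t[150:240,395:425],None,fx=6,fy=6,interpolation=cv2.INTER_CUBIC)
o=np.zeros((540,600,3),np.uint8);o[:480,:420]=a;o[:,420:]=b;cv2.imwrite("pics/d3.png",o)
E
```

```text
24.0 ..+++++++######++++++++..
  22.0 ..++++############++++...
  20.0 ..+++++++########+++++...
  18.0 ..........++++##++.++....
  16.0 ..............##+........
  14.0 .......++.....##+........
  12.0 ......+#########+........
  10.0 .....+##########+........
   8.0 .......++++..............
   6.0 .........................
   4.0 .........................
   2.0 .........................
  -0.0 .........................
  -2.0 .........................
  -4.0 .........................
  -6.0 .....++........++........
  -8.0 .....+#+......+#+........
 -10.0 ....+##+......+##+.......
 -12.0 ....+##+......##+........
 -14.0 .....##+.....+##+........
 -16.0 .....++++++++++++........
 -18.0 .........................
 -20.0 .........................
 -22.0 .........................
 -24.0 .........................
```

View pics/d3.png

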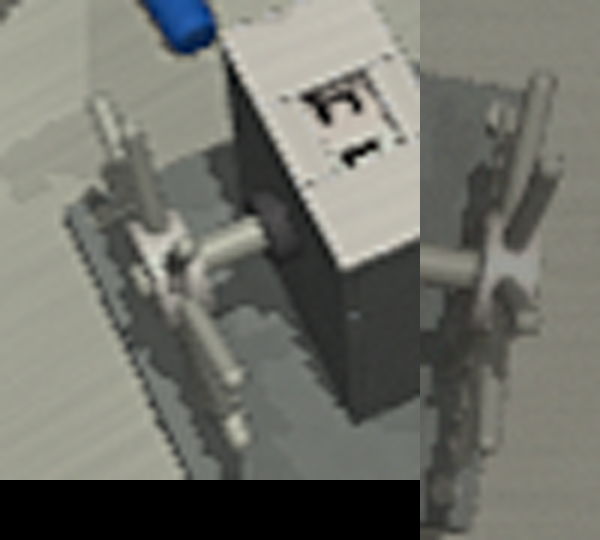

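The window is clear now: 3 is leaving at the top and 4 is entering at the bottom, which puts the drum at about 2.77. The spokes are at -0.37 (A) and -1.16 (B). I'll push with shut fingers instead. A goes to about +0.40, then B to upright, where the drum reads 5 and the face stands at x = -5 mm.

Emit:
{"name": "move_arm", "arguments": {"targets": [[0, [3.5, 0.14, 0], 0], [0, [3.5, 0.14, 0], 0], [0, [3.5, 0.14, 0], 0], [0, [0, 0, 0], 0], [0, [0, 0, 0], 0]]}}

```text
clock: 4.98
tool_pos: [0.5784, -0.1129, 0.2459]
ee_rot: [-0.0, -0.658, 0.753, -0.0]
wrist_force: [-0.6, -0.8, 0.2]
finger_gap: -0.003
```

Emit:
{"name": "move_arm", "arguments": {"targets": [[0, [0, 0, -2.5], 0], [0, [0, 0, -3], 0], [0, [0, 0, -3], 0], [0, [0, 0, 0], 0], [0, [0, 0, 0], 0]]}}

```text
clock: 5.4
tool_pos: [0.5751, -0.1125, 0.1606]
ee_rot: [-0.001, -0.657, 0.754, 0.001]
wrist_force: [0.5, 0.0, 0.5]
finger_gap: 0.0
```

Emit:
{"name": "move_arm", "arguments": {"targets": [[0, [0.55, -0.07, 0], 0], [0, [0.55, -0.07, 0], 0], [0, [0.55, -0.07, 0], 0], [0, [0.55, -0.07, 0], 0], [0, [0.55, -0.07, 0], 0]]}}

```text
clock: 5.82
tool_pos: [0.6049, -0.1166, 0.1624]
ee_rot: [0.0, -0.657, 0.754, -0.001]
wrist_force: [-3.5, 0.9, 1.4]
finger_gap: -0.002
```

Emit:
{"name": "move_arm", "arguments": {"targets": [[0, [0.55, -0.07, 0], 0], [0, [0.55, -0.07, 0], 0], [0, [0.55, -0.07, 0], 0], [0, [0.5, -0.07, 0], 0], [0, [0.5, -0.07, 0], 0]]}}

```text
clock: 6.23
tool_pos: [0.6301, -0.1198, 0.1603]
ee_rot: [-0.001, -0.657, 0.754, 0.001]
wrist_force: [-3.9, 0.4, -1.1]
finger_gap: 0.001
```

Run:
```python
from h import *
print(r.observe()["tool_pos"]); window(vision.capture("top"))
```

```text
[ 0.63007476 -0.11976038  0.16034815]
  24.0 ..++++++++++++++++++++++.
  22.0 ..++##############++++...
  20.0 ..+++#############++++...
  18.0 ....++###########++++....
  16.0 ........++++++###+.......
  14.0 ..............+##+.......
  12.0 ..............###........
  10.0 ..............+#+........
   8.0 ..............+#+........
   6.0 .........................
   4.0 .........................
   2.0 .........................
  -0.0 .........................
  -2.0 .........................
  -4.0 .........................
  -6.0 .........................
  -8.0 .....+#####++##+.........
 -10.0 ....+##########+.........
 -12.0 ....+###+++++............
 -14.0 .....##+.................
 -16.0 .....+++.................
 -18.0 .........................
 -20.0 .........................
 -22.0 .........................
 -24.0 .........................
```

The drum is at about 3.53, as planned. Now spoke B.

Emit:
{"name": "move_arm", "arguments": {"targets": [[0, [0, 0, 2.5], 0], [0, [0, 0, 3], 0], [0, [-3, 0.4, 0.5], 0], [0, [-3, 0.4, 0], 0], [0, [0, 0, 0], 0]]}}

```text
clock: 6.7
tool_pos: [0.5666, -0.1105, 0.2207]
ee_rot: [-0.001, -0.657, 0.754, 0.001]
wrist_force: [0.6, 0.1, -0.1]
finger_gap: 0.002
```

Emit:
{"name": "move_arm", "arguments": {"targets": [[0, [0, 0, 0], 0], [0, [0, 0, -3], 0], [0, [0, 0, -3], 0], [0, [0, 0, 0], 0], [0, [0, 0, 0], 0]]}}

```text
clock: 7.12
tool_pos: [0.57, -0.1115, 0.1598]
ee_rot: [-0.001, -0.657, 0.754, 0.001]
wrist_force: [0.4, 0.3, 1.3]
finger_gap: -0.0
```

Emit:
{"name": "move_arm", "arguments": {"targets": [[0, [0.4, -0.05, 0], 0], [0, [0.4, -0.05, 0], 0], [0, [0.4, -0.05, 0], 0], [0, [0.4, -0.05, 0], 0], [0, [0.4, -0.05, 0], 0]]}}

```text
clock: 7.53
tool_pos: [0.591, -0.1144, 0.1622]
ee_rot: [0.0, -0.657, 0.754, -0.0]
wrist_force: [-3.2, 1.1, 2.1]
finger_gap: 0.002
```

Emit:
{"name": "move_arm", "arguments": {"targets": [[0, [0.4, -0.05, 0], 0], [0, [0.4, -0.05, 0], 0], [0, [0.4, -0.05, 0], 0], [0, [0.4, -0.05, 0], 0], [0, [0.2, -0.05, 0], 0]]}}

```text
clock: 7.95
tool_pos: [0.6088, -0.1168, 0.1611]
ee_rot: [0.0, -0.657, 0.754, -0.0]
wrist_force: [-2.4, 2.0, 2.1]
finger_gap: -0.003
```

Run:
```python
from h import *
print(r.observe()["tool_pos"]); window(vision.capture("top"))
```

```text
[ 0.60880286 -0.11677806  0.16113969]
  24.0 ..+++++++++++++++.+++++..
  22.0 ..++++++++++++++++++++...
  20.0 ..++++++++++++++++++++...
  18.0 ...................++....
  16.0 .........................
  14.0 ......++++++.+...........
  12.0 .....+##########+........
  10.0 .....+###+####+++........
   8.0 .....+#++................
   6.0 ....++#+.................
   4.0 ....+##+.................
   2.0 ....+#####+#++++.........
  -0.0 .....###########+........
  -2.0 ......++++++++##+........
  -4.0 ..............##+........
  -6.0 ..............+#+........
  -8.0 ..........++++##+........
 -10.0 ......##########+........
 -12.0 ......+########++........
 -14.0 .............++..........
 -16.0 .........................
 -18.0 .........................
 -20.0 .........................
 -22.0 .........................
 -24.0 .........................
```

The 5 stands centred in the window (x from +13 to -13 mm). I back off, go to the mallet and refine its handle line.

Emit:
{"name": "move_arm", "arguments": {"targets": [[0, [-1.0, 0.14, 0], 0], [0, [-2.0, 0.28, 0], 0], [0, [-2.0, 0.28, 2], 0], [0, [0, 0, 4], 0], [0, [0, 0, 4], 0]]}}

```text
clock: 8.42
tool_pos: [0.5562, -0.1091, 0.2601]
ee_rot: [-0.001, -0.657, 0.754, 0.002]
wrist_force: [1.5, -0.3, 0.9]
finger_gap: 0.002
```

Run:
```python
from h import *
t=cv2.imread("pics/top0.png");s=cv2.imread("pics/scene0.png")
def handle(im,n,box):
    h=cv2.cvtColor(im,cv2.COLOR_BGR2HSV);m=((h[...,1]>90)&(h[...,2]>90)).astype(np.uint8);k=np.zeros_like(m);x0,y0,x1,y1=box;k[y0:y1,x0:x1]=m[y0:y1,x0:x1]
    c=max(cv2.findContours(k,0,2)[0],key=cv2.contourArea);return cv2.boxPoints(cv2.minAreaRect(c))
for im,n,b in((t,"top",(215,240,295,320)),(s,"scene",(305,195,375,235))):
    bp=handle(im,n,b);P=np.array([onz(n,p,.053) for p in bp])
    E=[np.linalg.norm(P[i]-P[(i+1)%4]) for i in range(4)]
    i=int(np.argmin(E[:2])); a=(P[i]+P[i+1])/2; b2=(P[(i+2)%4]+P[(i+3)%4])/2
    print(n,a,b2,E,np.degrees(np.arctan2(*(a-b2)[[1,0]])))
# head top disc in scene
h=cv2.cvtColor(s,cv2.COLOR_BGR2HSV);m=np.zeros(s.shape[:2],np.uint8);m[195:235,350:380]=(h[195:235,350:380,2]<60)
c=max(cv2.findContours(m,0,2)[0],key=cv2.contourArea);print(cv2.boundingRect(c))
q=cv2.boundingRect(c);print("scene head underside/top",onz("scene",(q[0]+q[2]/2,q[1]+q[3]/2),.04))
h=cv2.cvtColor(t,cv2.COLOR_BGR2HSV)[...,2];m=np.zeros(h.shape,np.uint8);m[240:280,215:260]=h[240:280,215:260]<50
M=cv2.moments(m,True);print("top head centroid z.04",onz("top",(M["m10"]/M["m00"],M["m01"]/M["m00"]),.06))
print(r.observe()["tool_pos"],r.observe()["q"])
for p in ((.4645,.2885,.08),(.4645,.2885,0)): print(proj("top",p),proj("scene",p))
```

```text
top [0.44481216 0.27249391 0.053     ] [0.35063134 0.18428966 0.053     ] [np.float64(0.02184350027178002), np.float64(0.129078116843628), np.float64(0.02176934781371022), np.float64(0.12899178104353118)] 43.123145434273056
scene [0.35958652 0.17901309 0.053     ] [0.45366111 0.26488132 0.053     ] [np.float64(0.03720555652261138), np.float64(0.12829826917170767), np.float64(0.03659357362342121), np.float64(0.12644422159107713)] -137.6111817120573
(354, 201, 18, 29)
scene head underside/top [0.46587202 0.28920796 0.04      ]
top head centroid z.04 [0.46363114 0.28869262 0.06      ]
[ 0.5561545  -0.10909192  0.26013305] [-4.03112805e-01  1.53022280e-01  1.60842940e+00  7.56494708e-05
  1.38472406e+00  1.30425277e+00]
[[235.41007599 261.24792983]] [[363.38733199 206.71382296]]
[[241.07229948 261.14384467]] [[361.71593108 223.55279329]]
```

Emit:
{"name": "move_arm", "arguments": {"targets": [[0, [-1.28, 3.64, 0], 7.0], [0, [-1.28, 3.64, 0], 7.0], [0, [-1.28, 3.64, 0], 7.0], [2, [-1.28, 3.64, 0], 7.0], [6, [-1.28, 3.64, 0], 7.0]]}}

```text
clock: 8.83
tool_pos: [0.4938, 0.0735, 0.2614]
ee_rot: [-0.0, 0.855, -0.519, 0.001]
wrist_force: [1.1, 0.4, -0.8]
finger_gap: 0.272
```

Emit:
{"name": "move_arm", "arguments": {"targets": [[6, [-1.28, 3.64, 0], 7.0], [6, [-1.28, 3.64, 0], 7.0], [6, [-1.28, 3.64, 0], 1.8], [6, [-1.28, 3.64, 0], 0], [6, [-1.28, 3.64, 0], 0]]}}

```text
clock: 9.25
tool_pos: [0.4297, 0.256, 0.2615]
ee_rot: [-0.001, 0.917, -0.399, 0.001]
wrist_force: [0.8, 0.3, -0.1]
finger_gap: 0.7
```

Emit:
{"name": "move_arm", "arguments": {"targets": [[6, [0, 0, -2], 0], [6, [0, 0, -2], 0], [6, [0, 0, 0], 0], [6, [0, 0, 0], 0], [6, [0, 0, 0], 0]]}}

```text
clock: 9.67
tool_pos: [0.431, 0.2541, 0.2221]
ee_rot: [-0.0, 0.917, -0.399, 0.0]
wrist_force: [-0.3, 0.6, -0.2]
finger_gap: 0.7
```

Emit:
{"name": "move_arm", "arguments": {"targets": [[6, [-0.2, 0.2, -3.7], 0], [6, [0, 0, -4], 0], [6, [0, 0, -4], 0], [6, [0, 0, -4], 0], [6, [0, 0, -2.0], 0]]}}

```text
clock: 10.08
tool_pos: [0.4272, 0.2551, 0.0414]
ee_rot: [0.001, 0.917, -0.4, -0.001]
wrist_force: [-0.3, -0.0, -0.1]
finger_gap: 0.703
```

Emit:
{"name": "move_arm", "arguments": {"targets": [[6, [0, 0, -1.0], 0], [6, [0, 0, 0], 0], [6, [0, 0, 0], 0], [1.5, [0, 0, 0], 0], [1.5, [0, 0, 0], 0]]}}

```text
clock: 10.5
tool_pos: [0.4302, 0.2568, 0.0364]
ee_rot: [-0.001, 0.917, -0.399, 0.002]
wrist_force: [0.9, 0.3, 0.7]
finger_gap: 0.429
```

Emit:
{"name": "move_arm", "arguments": {"targets": [[1.5, [0, 0, 0], 0], [1.5, [0, 0, 0], 0], [1.5, [0, 0, 0], 0], [1.5, [0, 0, 0], 0], [1.5, [0, 0, 0], 0]]}}

```text
clock: 10.92
tool_pos: [0.4293, 0.2567, 0.0358]
ee_rot: [-0.001, 0.917, -0.399, 0.001]
wrist_force: [-2.8, 0.6, 7.9]
finger_gap: 0.25
```

The handle is held (gap 21 mm). I lift and bring the head over the pin at (0.647, 0.042).

Emit:
{"name": "move_arm", "arguments": {"targets": [[1.5, [0, 0, 1], 0], [1.5, [0, 0, 2], 0], [1.5, [0, 0, 3], 0], [1.5, [0, 0, 3], 0], [1.5, [0, 0, 3], 0]]}}

```text
clock: 11.33
tool_pos: [0.4273, 0.256, 0.1557]
ee_rot: [0.0, 0.917, -0.399, -0.0]
wrist_force: [1.1, 0.8, -4.2]
finger_gap: 0.25
```

Emit:
{"name": "move_arm", "arguments": {"targets": [[1.5, [0, 0, 3], 0], [1.5, [0, 0, 3], 0], [1.5, [0, 0, 2], 0], [1.5, [0, 0, 1], 0], [1.5, [0, 0, 0], 0]]}}

```text
clock: 11.75
tool_pos: [0.4292, 0.2566, 0.2471]
ee_rot: [-0.002, 0.917, -0.399, 0.002]
wrist_force: [0.3, 0.5, -3.2]
finger_gap: 0.252
```

Emit:
{"name": "move_arm", "arguments": {"targets": [[1.5, [1.7, -2.09, 0], -5], [1.5, [1.7, -2.09, 0], -5], [1.5, [1.7, -2.09, 0], -5], [1.5, [1.7, -2.09, 0], -5], [1.5, [1.7, -2.09, 0], -5]]}}

```text
clock: 12.17
tool_pos: [0.5125, 0.1506, 0.2418]
ee_rot: [0.001, 0.808, -0.589, -0.002]
wrist_force: [0.5, 0.1, -2.2]
finger_gap: 0.245
```

Emit:
{"name": "move_arm", "arguments": {"targets": [[1.5, [1.7, -2.09, 0], -5], [1.5, [1.7, -2.09, 0], -5], [1.5, [1.7, -2.09, 0], -5], [1.5, [1.7, -2.09, 0], -5], [1.5, [1.7, -2.09, 0], -5]]}}

```text
clock: 12.58
tool_pos: [0.5975, 0.0462, 0.2414]
ee_rot: [-0.001, -0.661, 0.75, 0.002]
wrist_force: [0.3, 0.2, -3.1]
finger_gap: 0.249
```

Emit:
{"name": "move_arm", "arguments": {"targets": [[1.5, [0, 0, 0], 0], [1.5, [0, 0, 0], 0], [1.5, [0, 0, 0], 0], [1.5, [0, 0, 0], 0], [1.5, [0, 0, 0], 0]]}}

```text
clock: 13.0
tool_pos: [0.5974, 0.0482, 0.2436]
ee_rot: [-0.0, -0.663, 0.748, 0.001]
wrist_force: [0.2, -0.1, -2.5]
finger_gap: 0.249
```

Run:
```python
from h import *
s=vision.capture("scene");t=vision.capture("top");window(t)
a=cv2.resize(s[200:340,230:380],(450,420));b=cv2.resize(t[140:250,310:425],(345,330))
o=np.zeros((420,795,3),np.uint8);o[:,:450]=a;o[:330,450:]=b;cv2.imwrite("pics/e1.png",o)
```

```text
24.0 +++++++++++++++++++++++++
  22.0 +++++++++++++++++++++++++
  20.0 ++++++++++++++++++++++++#
  18.0 ++++++++++++++++++++++++#
  16.0 ++++++++++++++++++++++++#
  14.0 ++++++++++++++++++++++###
  12.0 ++++++++++++#+++++#+++###
  10.0 +++++++++++#####++#++####
   8.0 ####++++#########+#######
   6.0 #########+###############
   4.0 #########################
   2.0 #########################
  -0.0 #########################
  -2.0 #########################
  -4.0 #########################
  -6.0 #########################
  -8.0 #########################
 -10.0 #########################
 -12.0 #########################
 -14.0 #########################
 -16.0 #########################
 -18.0 #########################
 -20.0 #########################
 -22.0 #########################
 -24.0 #########################
```

View pics/e1.png

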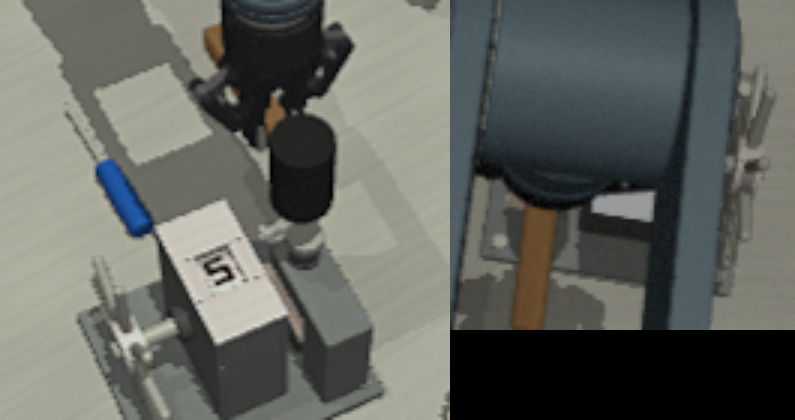

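The 5 shows in the scene view at (215,268). The level mallet head at (302,165) is above the pin cap at (305,243). A quick numeric check of head against pin:

Run:
```python
from h import *
print("head",onz("scene",(230+302/3,200+166/3),.248),"cap",onz("scene",(230+306/3,200+237/3),.155), proj("scene",O+.077*Y+[0,0,.155]))
```

```text
head [0.64620248 0.04284015 0.248     ] cap [0.65443493 0.04257746 0.155     ] [[329.97677764 277.04302631]]
```

Emit:
{"name": "move_arm", "arguments": {"targets": [[1.5, [0.3, 0, -1.5], 0], [1.5, [0, 0, -1.5], 0], [1.5, [0, 0, -1.0], 0], [1.5, [0, 0, -0.3], 0], [1.5, [0, 0, 0], 0]]}}

```text
clock: 13.52
tool_pos: [0.6004, 0.0475, 0.2001]
ee_rot: [-0.001, -0.663, 0.749, 0.001]
wrist_force: [0.4, 1.0, -2.7]
finger_gap: 0.247
```

Emit:
{"name": "move_arm", "arguments": {"targets": [[1.5, [0, 0, -0.5], 0], [1.5, [0, 0, -0.5], 0], [1.5, [0, 0, -0.4], 0], [1.5, [0, 0, -0.2], 0], [1.5, [0, 0, 0], 0]]}}

```text
clock: 13.93
tool_pos: [0.6018, 0.0472, 0.1856]
ee_rot: [0.001, -0.663, 0.749, -0.001]
wrist_force: [0.7, -0.0, 1.5]
finger_gap: 0.249
```

Emit:
{"name": "move_arm", "arguments": {"targets": [[1.5, [0, 0, -0.3], 0], [1.5, [0, 0, -0.3], 0], [1.5, [0, 0, -0.2], 0], [1.5, [0, 0, 0], 0], [1.5, [0, 0, 0], 0]]}}

```text
clock: 14.35
tool_pos: [0.6018, 0.0472, 0.1777]
ee_rot: [0.001, -0.663, 0.749, -0.001]
wrist_force: [1.1, 0.3, 4.3]
finger_gap: 0.251
```

Emit:
{"name": "move_arm", "arguments": {"targets": [[1.5, [0, 0, -0.2], 0], [1.5, [0, 0, -0.1], 0], [1.5, [0, 0, 0], 0], [1.5, [0, 0, 0], 0], [1.5, [0, 0, 0], 0]]}}

```text
clock: 14.77
tool_pos: [0.6018, 0.0474, 0.1764]
ee_rot: [0.001, -0.663, 0.749, -0.001]
wrist_force: [-4.8, 1.4, 14.9]
finger_gap: 0.247
```

The force jumped to about 17 N, over twice the spring's 8 N, so the pin is on its bottom stop. I lift off and carry the mallet back.

Emit:
{"name": "move_arm", "arguments": {"targets": [[1.5, [0, 0, 0.7], 0], [1.5, [0, 0, 1], 0], [1.5, [0, 0, 2], 0], [1.5, [0, 0, 2], 0], [1.5, [0, 0, 1.5], 0]]}}

```text
clock: 15.18
tool_pos: [0.6002, 0.0472, 0.2465]
ee_rot: [-0.001, -0.663, 0.749, 0.001]
wrist_force: [0.4, -1.1, -2.6]
finger_gap: 0.245
```

Emit:
{"name": "move_arm", "arguments": {"targets": [[1.5, [-1.7, 2.09, 0], 5], [1.5, [-1.7, 2.09, 0], 5], [1.5, [-1.7, 2.09, 0], 5], [1.5, [-1.7, 2.09, 0], 5], [1.5, [-1.7, 2.09, 0], 5]]}}

```text
clock: 15.6
tool_pos: [0.514, 0.1522, 0.2449]
ee_rot: [0.001, 0.81, -0.586, -0.001]
wrist_force: [0.2, 0.0, -3.0]
finger_gap: 0.244
```

Emit:
{"name": "move_arm", "arguments": {"targets": [[1.5, [-1.7, 2.09, 0], 5], [1.5, [-1.7, 2.09, 0], 5], [1.5, [-1.7, 2.09, 0], 5], [1.5, [-1.7, 2.09, 0], 5], [1.5, [-1.7, 2.09, 0], 5]]}}

```text
clock: 16.02
tool_pos: [0.429, 0.2565, 0.2451]
ee_rot: [0.001, 0.918, -0.397, -0.001]
wrist_force: [-0.1, 0.2, -3.2]
finger_gap: 0.251
```

Emit:
{"name": "move_arm", "arguments": {"targets": [[1.5, [-0.3, 0, 0], 0], [1.5, [0, 0, 0], 0], [1.5, [0, 0, 0], 0], [1.5, [0, 0, 0], 0], [1.5, [0, 0, 0], 0]]}}

```text
clock: 16.43
tool_pos: [0.4287, 0.2554, 0.2459]
ee_rot: [0.0, 0.917, -0.4, -0.0]
wrist_force: [1.5, 0.2, -3.3]
finger_gap: 0.246
```

Run:
```python
from h import *
s=vision.capture("scene");t=vision.capture("top");window(t)
cv2.imwrite("pics/e2.png",cv2.resize(s[130:340,230:430],(600,600)))
```

```text
24.0 .+++++++++++++++++++++++.
  22.0 ..+++++++++++++#+++++++..
  20.0 ..++++++++++++++++++++...
  18.0 ...................+++...
  16.0 .........................
  14.0 .........................
  12.0 .........................
  10.0 .........................
   8.0 .....+##########+....+...
   6.0 ....++##########+....+...
   4.0 ....+####+++++...........
   2.0 ....+##+.................
  -0.0 .....##+.................
  -2.0 .....###+++++.++.........
  -4.0 .....+##########+........
  -6.0 ......+++++++###+........
  -8.0 .............++#+....+...
 -10.0 ..............+##+.......
 -12.0 ............++###+.......
 -14.0 ......+#########+........
 -16.0 .....++####++++++........
 -18.0 .........................
 -20.0 .........................
 -22.0 .........................
 -24.0 .........................
```

View pics/e2.png

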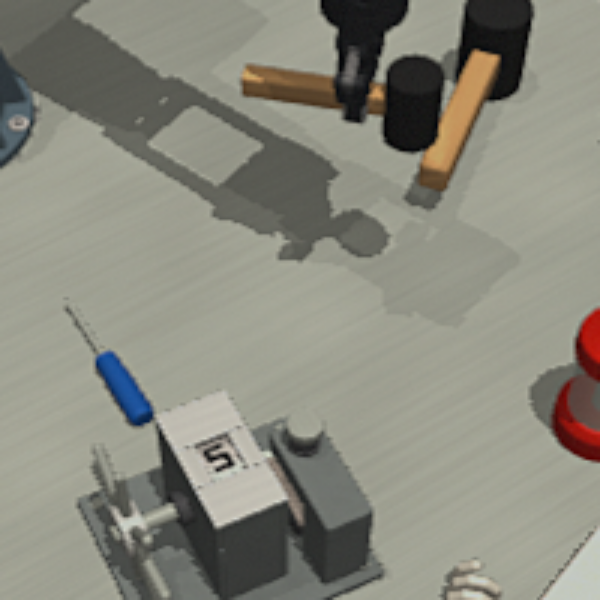

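The pin is up again, the mallet is level and the screwdriver and lantern are undisturbed. The 5 has dropped by about 0.08–0.1 rad since I centred it: as I backed off, the finger brushed the trailing spoke. It is still wholly shown. I set the mallet down first, then nudge the drum back for margin.

Emit:
{"name": "move_arm", "arguments": {"targets": [[1.5, [0, 0.1, -3], 0], [1.5, [0, 0, -4], 0], [1.5, [0, 0, -4], 0], [1.5, [0, 0, -4], 0], [1.5, [0, 0, -3], 0]]}}

```text
clock: 16.95
tool_pos: [0.4271, 0.2563, 0.0633]
ee_rot: [0.001, 0.917, -0.399, -0.001]
wrist_force: [-0.1, -0.1, -2.4]
finger_gap: 0.248
```

Emit:
{"name": "move_arm", "arguments": {"targets": [[1.5, [0, 0, -1.5], 0], [1.5, [0, 0, -0.7], 0], [1.5, [0, 0, -0.4], 0], [1.5, [0, 0, -0.2], 0], [1.5, [0, 0, 0], 0]]}}

```text
clock: 17.37
tool_pos: [0.4293, 0.2574, 0.0391]
ee_rot: [-0.001, 0.917, -0.399, 0.001]
wrist_force: [-0.8, -0.4, -3.2]
finger_gap: 0.25
```

Emit:
{"name": "move_arm", "arguments": {"targets": [[1.5, [0, 0, -0.1], 0], [1.5, [0, 0, -0.1], 0], [1.5, [0, 0, -0.1], 0], [1.5, [0, 0, 0], 0], [1.5, [0, 0, 0], 0]]}}

```text
clock: 17.78
tool_pos: [0.4288, 0.2574, 0.0359]
ee_rot: [-0.001, 0.917, -0.399, 0.001]
wrist_force: [-0.1, 0.8, 1.6]
finger_gap: 0.247
```

Emit:
{"name": "move_arm", "arguments": {"targets": [[2.6, [0, 0, 0], 0], [4, [0, 0, 0], 0], [6, [0, 0, 0], 0], [6, [0, 0, 0], 0], [6, [0, 0, 0], 0]]}}

```text
clock: 18.2
tool_pos: [0.4282, 0.2573, 0.0352]
ee_rot: [-0.0, 0.917, -0.399, 0.0]
wrist_force: [0.3, 0.4, 0.3]
finger_gap: 0.7
```

Emit:
{"name": "move_arm", "arguments": {"targets": [[6, [0, 0, 2], 0], [6, [0, 0, 4], 0], [6, [0, 0, 4], 0], [6, [0, 0, 4], 0], [6, [0, 0, 4], 0]]}}

```text
clock: 18.62
tool_pos: [0.4277, 0.2571, 0.217]
ee_rot: [0.0, 0.917, -0.399, -0.0]
wrist_force: [0.8, 0.1, -0.7]
finger_gap: 0.702
```

Emit:
{"name": "move_arm", "arguments": {"targets": [[0, [0, 0, 4], -7], [0, [0, 0, 0], -7], [0, [0, 0, 0], -7], [0, [0, 0, 0], -7], [0, [0, 0, 0], -7]]}}

```text
clock: 19.03
tool_pos: [0.4282, 0.2572, 0.2555]
ee_rot: [-0.0, 0.753, -0.658, 0.0]
wrist_force: [-0.5, -0.8, -0.9]
finger_gap: 0.004
```

Run:
```python
from h import *
s=vision.capture("scene");t=vision.capture("top");window(t);print(r.observe()["tool_pos"])
for n,im in(("top0",t),("scene0",s)):
    o=cv2.imread(f"pics/{n}.png")
    for nm,x,y,w,h,f in (("mal",215,240,45,40,lambda v:v[...,2]<50),) if n=="top0" else (("mal",340,190,45,50,lambda v:v[...,2]<50),):
        for im2 in(o,im):
            v=cv2.cvtColor(im2[y:y+h,x:x+w],40);M=cv2.moments(f(v).astype(np.uint8),True);print(n,M["m00"],M["m10"]/M["m00"]+x,M["m01"]/M["m00"]+y)
```

```text
24.0 ..++++++++++++++++++++++.
  22.0 ..+++++++++++++##++++++..
  20.0 ..++++++++++++++++++++...
  18.0 ...................+++...
  16.0 .........................
  14.0 .........................
  12.0 .........................
  10.0 .........................
   8.0 .....+##########+....+...
   6.0 ....++##########+....+...
   4.0 ....+####++++++..........
   2.0 ....+##+.................
  -0.0 .....##+.................
  -2.0 .....###+++++.++.........
  -4.0 .....+##########+........
  -6.0 ......+++++++###+........
  -8.0 .............++#+....+...
 -10.0 ..............+##+.......
 -12.0 ............++###+.......
 -14.0 ......+#########+........
 -16.0 .....++#####+++++........
 -18.0 .........................
 -20.0 .........................
 -22.0 .........................
 -24.0 .........................
[0.42808991 0.25721008 0.25518963]
top0 419.0 236.8162291169451 261.57756563245823
top0 559.0 239.11449016100178 264.42039355992847
scene0 417.0 362.7601918465228 215.2326139088729
scene0 422.0 362.7037914691943 215.3388625592417
```

The mallet is back: its head blob in the scene view is within 0.1 px of the start. Now I nudge the drum, coming down between the spokes, high enough to clear the trailing one.

Emit:
{"name": "move_arm", "arguments": {"targets": [[0, [1.63, -3.71, 0], -7], [0, [1.63, -3.71, 0], -7], [0, [1.63, -3.71, 0], -1.8], [0, [1.63, -3.71, 0], 0], [0, [1.63, -3.71, 0], 0]]}}

```text
clock: 19.55
tool_pos: [0.5101, 0.0701, 0.2552]
ee_rot: [0.0, -0.659, 0.752, -0.0]
wrist_force: [0.7, 0.4, 0.4]
finger_gap: 0.003
```

Emit:
{"name": "move_arm", "arguments": {"targets": [[0, [1.63, -3.71, 0], 0], [0, [1.63, -3.71, 0], 0], [0, [1.63, -3.71, 0], 0], [0, [1.63, -3.71, 0], 0], [0, [1.63, -3.71, 0], 0]]}}

```text
clock: 19.97
tool_pos: [0.5916, -0.1158, 0.2549]
ee_rot: [-0.0, -0.659, 0.752, 0.0]
wrist_force: [0.3, 0.5, 0.3]
finger_gap: -0.001
```

Emit:
{"name": "move_arm", "arguments": {"targets": [[0, [0, 0, -1.5], 0], [0, [0, 0, 0], 0], [0, [0, 0, 0], 0], [0, [0, 0, 0], 0], [0, [0, 0, 0], 0]]}}

```text
clock: 20.38
tool_pos: [0.5912, -0.1125, 0.2409]
ee_rot: [0.0, -0.658, 0.753, -0.0]
wrist_force: [-0.4, 0.5, -0.2]
finger_gap: -0.001
```

Emit:
{"name": "move_arm", "arguments": {"targets": [[0, [0, 0, -3], 0], [0, [0, 0, -2.5], 0], [0, [0, 0, -1.6], 0], [0, [0, 0, 0], 0], [0, [0, 0, 0], 0]]}}

```text
clock: 20.8
tool_pos: [0.5909, -0.1127, 0.1693]
ee_rot: [-0.0, -0.658, 0.753, 0.0]
wrist_force: [0.0, 0.1, 0.8]
finger_gap: 0.007
```

Emit:
{"name": "move_arm", "arguments": {"targets": [[0, [0.4, -0.05, 0], 0], [0, [0.4, -0.05, 0], 0], [0, [0.4, -0.05, 0], 0], [0, [0.3, -0.05, 0], 0], [0, [0.1, 0, 0], 0]]}}

```text
clock: 21.22
tool_pos: [0.6079, -0.116, 0.17]
ee_rot: [0.0, -0.657, 0.754, -0.0]
wrist_force: [-2.5, 0.7, 1.2]
finger_gap: -0.002
```

Run:
```python
from h import *
window(vision.capture("top"));print(r.observe()["tool_pos"])
```

```text
24.0 ..+++++.++++++++..++++++.
  22.0 ..++++++++++++++++++++...
  20.0 ..++++++++++++++++++++...
  18.0 ..........+........++....
  16.0 .........................
  14.0 .........................
  12.0 .....++#########+........
  10.0 .....+##########+........
   8.0 .....+##++++++++.........
   6.0 ....++#+.................
   4.0 ....+##+.................
   2.0 ....+###++...+...........
  -0.0 .....###########+........
  -2.0 .....+++++######+........
  -4.0 ..............##+........
  -6.0 ..............+#+........
  -8.0 .............+##+........
 -10.0 ......#####+#####+.......
 -12.0 ......##########++.......
 -14.0 ......++++++++++.........
 -16.0 .........................
 -18.0 .........................
 -20.0 .........................
 -22.0 .........................
 -24.0 .........................
[ 0.60782993 -0.11595397  0.16969268]
```

Centred again. I back off 5 mm, go straight up and clear.

Emit:
{"name": "move_arm", "arguments": {"targets": [[0, [-0.3, 0.04, 0], 0], [0, [-0.3, 0.04, 0], 0], [0, [0, 0, 0], 0], [0, [0, 0, 2], 0], [0, [0, 0, 3], 0]]}}

```text
clock: 21.68
tool_pos: [0.5988, -0.1142, 0.2159]
ee_rot: [-0.002, -0.657, 0.754, 0.003]
wrist_force: [0.6, -0.6, -0.7]
finger_gap: 0.002
```

Emit:
{"name": "move_arm", "arguments": {"targets": [[0, [0, 0, 4], 0], [0, [-3, 0, 2], 0], [0, [-4, 0, 0], 0], [0, [-4, 0, 0], 0], [0, [-4, 0, 0], 0]]}}

```text
clock: 22.1
tool_pos: [0.4497, -0.1148, 0.2794]
ee_rot: [0.0, -0.658, 0.753, -0.001]
wrist_force: [-0.3, -0.3, 0.2]
finger_gap: 0.002
```

Emit:
{"name": "move_arm", "arguments": {"targets": [[0, [0, -3, 0], 0], [0, [0, -4, 0], 0], [0, [0, -4, 0], 0], [0, [0, 0, 0], 0], [0, [0, 0, 0], 0]]}}

```text
clock: 22.52
tool_pos: [0.4506, -0.2269, 0.2792]
ee_rot: [0.0, -0.656, 0.755, -0.0]
wrist_force: [-0.3, -0.1, 0.1]
finger_gap: -0.002
```

Run:
```python
from h import *
t=vision.capture("top");s=vision.capture("scene");window(t);print(r.observe()["tool_pos"])
cv2.imwrite("pics/f1.png",s)
for x,y,w,h in((340,190,45,50),):
    for im in(cv2.imread("pics/scene0.png"),s):
        M=cv2.moments((cv2.cvtColor(im[y:y+h,x:x+w],40)[...,2]<50).astype(np.uint8),True);print(M["m00"],M["m10"]/M["m00"],M["m01"]/M["m00"])
```

```text
24.0 ..++++.+++++++++..++++++.
  22.0 ..+++++++++++++++++++++..
  20.0 ..++++++++++++++++++++...
  18.0 ...................+++...
  16.0 .........................
  14.0 .........................
  12.0 .....+#++#######+........
  10.0 .....+##########+........
   8.0 .....+##++++.+++.....+...
   6.0 ....++#+.................
   4.0 ....+##+.................
   2.0 ....+###+++..+++.........
  -0.0 .....###########+........
  -2.0 .....+++++##+###+........
  -4.0 ..............##+........
  -6.0 ..............+#+........
  -8.0 .............+##+........
 -10.0 ......#####+#####+.......
 -12.0 ......##########+........
 -14.0 ......+++++++++..........
 -16.0 .........................
 -18.0 .........................
 -20.0 .........................
 -22.0 .........................
 -24.0 .........................
[ 0.45096214 -0.22468837  0.27898145]
417.0 22.760191846522783 25.232613908872903
419.0 22.70167064439141 25.350835322195703
```

View pics/f1.png

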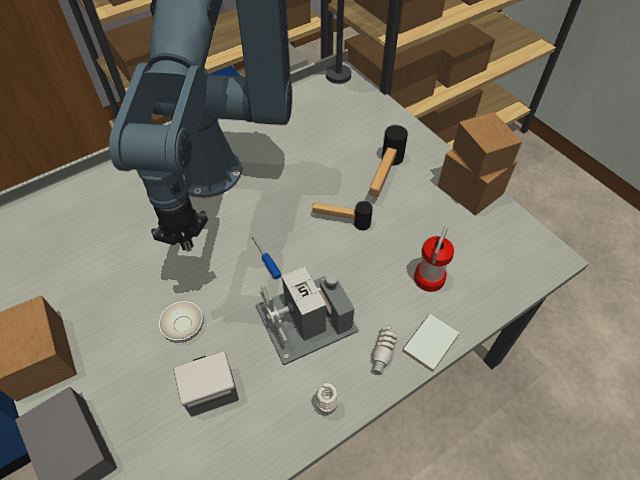

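The 5 shows at (303,290) and the pin is up. The mallet stands at (362,215) as at the start, and the bystanders are where they were. I hand in.

```bash
python3 -c "
from station import job;print(job.job_done())"
```

```text
the job is handed in; nothing more can be done
None
```

The job is handed in at about 22.5 s of the 72 s: I turned the drum to 5, knocked the pin down with the smaller mallet and stood the mallet back where it was. The hand-in gives no verdict, so what follows is from my own readings.

- **Drum:** the first pinch on a spoke slipped, so I pushed the spokes with shut fingers instead. Backing off then brushed the next spoke and moved the drum to about 3.83–3.85. By the pictures it stood there during the strike: inside the 3.777–4.077 band, but with only about 0.05–0.07 rad to spare. After putting the mallet back I nudged it to centre. The last window reading has the 5 spanning about +13 to -14 mm, centred to within about 0.02 rad.
- **Strike:** the wrist force rose to about 17 N, over twice the spring's 8 N, which I take as the pin on its bottom stop. I did not measure the pin's lowest height directly. It was back up in both later pictures, by eye.
- **Mallet:** it stands upright and released, and in the scene view its head is within about 0.1 px of where it started. The same check in the top view differed by 2–3 px; I put that down to the arm's shadow and did not look further.
- **Bystanders:** lantern, bulb box, dish and screwdriver look unmoved in the last picture; I compared them by eye only. The arm is clear of everything.

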